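# Drop a spent battery pack through the spring flap of the collection bin

## Robot

A 6-joint arm with a two-finger parallel gripper is mounted at the origin on the work surface. World frame = base frame: x ahead of the robot, y to its left, z up, the work surface at z = 0. Lengths are in m, angles in rad, forces in N, time in s.
With the tool pointing down it reaches from about 0.425 to 0.95 m from the base axis. Payload 14.7 kg.
Tool frame: the origin (TCP) lies where the fingers leave the gripper's body, on its centre line; the fingertips stand 73 mm ahead of it and the grasp point (between the pads) lies 54 mm ahead of it (manip.tip_reach is the distance from the TCP to the fingertips, in m); z points along the fingers, y is the direction in which the jaws open and shut (so a half turn about z gives the same grasp; the last joint's range is limited). The gripper opens to 85 mm and grips with 20 to 120 N. Pads are 22 mm wide; open, the fingers measure 114 mm over their backs; the gripper's body (76 mm by 85 mm) begins 54 mm behind the grasp point. The pads swing forward as they close: fully open they stand 13 mm farther back than shut.
Start: joints at [-1.182, 0.48, 1.596, -0, 1.065, -0.047], TCP at [0.274, -0.589, 0.304] pointing down, gripper open.
Joint ranges: [-2.75, 2.75], [-0.82, 2.05], [0.23, 2.67], [-1.56, 4.7], [0.09, 2.69], [-2.92, 2.92]. Speed limits (rad/s): [1.89, 1.89, 2.39, 3.01, 3.01, 3.01].

## Interface

Orientations are given as [roll, pitch, yaw] about the fixed x, y, z axes, in that order (R = Rz(yaw) Ry(pitch) Rx(roll)).
In Python, from rig import manip gives the robot as it stands.
- The arm moves only by the shell command python3 -m inch 'ROWS' [FORCE]. ROWS is a JSON object of lists of equal length, an entry for each row: "travel": the shift along the tool's x, y, z in mm, a list of three; "twist": the turn, a rotation vector about the tool's x, y, z in rad, a list of three; "grip": the closure in counts, from 0 (fully open) to 255 (shut). A call has 1 to 5 rows; each row shifts and turns the commanded pose from where the row before left it, along the tool's axes as they then stand; what a row does not reach is not made up. A row lasts 1/10 s, in which the tool goes at most 50 mm and 8.59 degrees, less where a joint would pass 70% of its speed; a pose out of reach is approached as far as the arm can. A call is refused whole if a number of a shift passes 50 or a number of a turn 0.15, either way. A call with a gripper value outside its range is refused whole. The fingers move at their own pace and stop on an object; FORCE is the grip in N (left out, the last holds). Time passes only in rows, so rows that do not move let the fingers close. It gives the time, the measured TCP pose, the force and the opening at its end, in the units of the state.
- manip.get_state(): the state, without advancing time (a new reading comes with each control period).
- manip.read_camera(name): name is "side" or "top"; returns a dict with "color" (480x640x3 uint8, blue, green, red), "fx", "fy", "cx", "cy" (pixels), "R" (3x3) and "t" (3): a world point X has camera coordinates R X + t. Camera axes: x right, y down, z forward; pixel columns grow to the right and rows downward; lengths in m; the calibration is good to about 2 mm. A picture is of the moment at which its call begins. There is no depth.
- manip.job_done(): hands the job in, once; it reports no verdict.
Trained networks look in a picture, given as the dict that the camera call returned (one of the last four; its "shot" number tells which), for a name from the list of things; names that differ only in an ending like _2 or _b are one class to them, and where a whole thing is asked for, a point or a joint stands for the part that bears it (a point fixed in the world has none). Each returns a list of dicts, best first, with "conf" (0 to 1); they miss things now and then, are a little off and sometimes report something else, mostly with a low value. They report only what shows in the picture. A call takes as long as a camera call. They do not tell look-alikes from the thing itself.
- manip.spot_in(picture, label): "bbox" ([left, top, right, bottom] in pixels, round what is visible of it).
The state is a dict: "time_s": time; "joints": joint angles; "joint_velocities": joint speeds; "effort": joint torques, N m; "ee_pos": TCP position; "ee_rot": TCP orientation; "contact_force": force on the tool from outside, world axes, zero at the start; "torque": the same for the moment, N m; "gripper_width": finger opening in m.
Only numpy, scipy, OpenCV 4.12 (cv2) and the standard library are available. Lean on these libraries where they do the work, as an engineer would, in place of code of your own. Each camera call takes 0.05 s, during which the arm holds its last target.

## Task

Put the spent battery pack that waits on the lane of the black collection bin into the bin without grasping it: with one finger press the sprung flap open and keep it open while the other finger gently pushes the pack along the lane and over the edge into the bin. Then take the fingers away so that the flap swings shut by itself. Never pinch or lift the pack, and leave the meter box, the spare pack, the screwdriver and the lamp alone.

Things in the scene. Friction and masses are not known exactly. Their poses are not given: they have to be found in the camera images.
- bin: Fixed black collection bin, 216 (x) x 120 (y) x 162 mm. Origin on the table below the mouth edge, midway between the side walls; x = push direction, away from the robot; y left; z up (all mm below in this frame). Near part, x=-132..0: solid block, deck at z=110 (y=-56..0), sunk to z=96 under the flap (y=0..56). Left wall y=56..60, up to z=162, carries the flap's hinge. Right wall y=-60..-56, up to z=122.
- mouth (a point): Middle of the lane on the mouth edge: (0, -30, 110) in the bin's frame. The lane is the strip of deck faced with dark steel, y=-56..-4, x=-132..0, open at its near end, between the right wall (top z=122) and a low inner guide (y=-4..0, top z=118).
- pit (a point): Centre of the pit's floor: (40, 0, 5) in the bin's frame. The pit is where the pack must end: x=0..80, y=-56..56, covered by the flap alone; far wall x=80..84, top z=122.
- flap (a joint): Opening angle of the L-shaped flap (3 mm aluminium sheet), rad: 0 shut, 0.68 hard stop. A spring shuts it. Hinge along the bin's x at y=54, z=158. Shut, it slopes 27 degrees down from the hinge towards -y; opening swings it further down (slope = 27 degrees + joint). Pressing takes about 2 to 7 N. With a downward fingertip on it 9 mm above the deck, centred at y=22..32, it is 0.4 to 0.6 rad open.
- press (a point): Point on the upper face of the flap's press strip, about (-60, 24, 144) in the bin's frame when shut; moves with the flap. The strip, 60 mm from hinge to free edge, runs x=-125..2 beside the lane, above the deck. A finger may press it down anywhere along it and slide along x, on to the wide leaf in the same plane.
- leaf (a point): Middle of the upper face of the flap's wide leaf, about (40, 12, 138) in the bin's frame when shut; moves with the flap. The leaf, 96 mm from hinge to free edge, covers the pit, x=2..79. Shut, its near end stands across the lane and stops the pack; pushing the pack against it does not open it. Open 0.4 rad or more, it leaves the pit clear for the pack.
- pack: The spent battery pack to be pushed in: grey plastic block 50 (x) x 34 (y) x 20 mm (z) with a paper label on top, about 70 g. Origin at the centre of its underside; x along its length. It starts lying flat on the lane, its length roughly along the lane, and its front face up to 45 mm short of the mouth edge.
- meter: Bystander: aluminium meter box 110 x 90 x 50 mm with a panel meter on top. Origin at the centre of its underside.
- spare: Bystander: larger grey battery pack 76 x 48 x 26 mm lying on the table. Origin at the centre of its underside.
- driver: Bystander: screwdriver about 160 mm long lying on the table.
- lamp: Bystander: small test bulb on a round black foot of 44 mm diameter, 47 mm high. Origin at the centre of its underside.
Things that resemble listed ones, but are neither listed nor needed, are in the scene too. What is shaped like the pack but blue or red is not meant.

How it is judged:
On the way, in this order (a step that is already met when the one before it is completed fails the run):
1. a finger presses the flap open by more than 0.3 rad while the pack is still on the lane (value of joint flap above 0.3 rad and contact force between the fingers and flap above 0.2 N and x of pack in the frame of bin below -0.012 m and z of pack in the frame of bin above 0.105 m), for 0.1 s.
2. with a finger still keeping the flap open, the pack is pushed halfway over the mouth edge (value of joint flap above 0.2 rad and contact force between the fingers and flap above 0.1 N and x of pack in the frame of bin above -0.01 m).
3. the pack lies in the bin (x of pack in the frame of bin between -0.005 and 0.085 m and y of pack in the frame of bin between -0.06 and 0.06 m and z of pack in the frame of bin below 0.065 m), for 0.2 s.
At the end, for the whole second after the job is handed in: The pack lies at rest in the bin's pit (its origin between the pit's walls and lower than 65 mm above the table) and the flap has swung shut (joint below 0.05 rad) (all of step 3 and value of joint flap below 0.05 rad and linear speed of pack below 0.02 m/s); the robot touches nothing.
It fails at once if the pack is lifted more than 12 mm off the deck (z of pack in the frame of bin above 0.122 m).
It fails at once if the pack is pinched or pushed hard (more than 12 N) (contact force between the fingers and pack above 12 N).
It fails at once if the pack is rammed against the flap (more than 12 N) (contact force between pack and flap above 12 N).
It fails at once if the meter box, spare pack, screwdriver or lamp is moved by more than 15 mm (distance of any of meter, spare, driver, lamp from where it was at the start of the episode above 0.015 m).
It also fails if it takes over 40 s, if anything falls off the work surface, if the arm or the gripper's body presses on something with over 40 N, if the wrist force passes 120 N, or if a joint passes its speed limit or range.

## Working session

There is one attempt and no reset: what is moved stays moved. The work goes in short steps, Python scripts to look and compute and a shell command to move; the robot and the scene stay as the last step left them, time stands still between calls to the robot, and variables do not carry over. Pictures are saved under pics/ and viewed, and the job is handed in when it is done.

```bash
ls; mkdir -p pics; cat > h.py <<'E'
from rig import manip
import cv2, numpy as np
def grab(n,tag):
    p=manip.read_camera(n); cv2.imwrite(f'pics/{tag}.png',p['color']); return p
def proj(p,X):
    X=np.atleast_2d(X); c=X@np.array(p['R']).T+np.array(p['t'])
    return np.c_[p['fx']*c[:,0]/c[:,2]+p['cx'],p['fy']*c[:,1]/c[:,2]+p['cy']]
def onplane(p,uv,z):
    R=np.array(p['R']);t=np.array(p['t']); o=-R.T@t
    d=R.T@np.array([(uv[0]-p['cx'])/p['fx'],(uv[1]-p['cy'])/p['fy'],1]); return o+d*(z-o[2])/d[2]
E
python3 - <<'E'
from h import *
for n in ('top','side'):
    p=grab(n,n+'0'); R=np.array(p['R']); print(n,-R.T@np.array(p['t']),R.round(3).tolist(),p['fx'])
    for l in ('bin','pack','flap','spare','meter'):
        for d in manip.spot_in(p,l): print(l,np.round(d['bbox']),round(d['conf'],2))
print(manip.get_state())
E
```

```text
pics
top [0.46235027 0.0045324  1.2824892 ] [[0.021, -1.0, -0.001], [-0.998, -0.021, -0.066], [0.066, 0.003, -0.998]] 601.1788157007077
bin [262. 177. 330. 292.] 0.85
pack [378. 274. 399. 294.] 0.95
pack [308. 232. 324. 262.] 0.83
pack [352. 223. 374. 252.] 0.71
flap [266. 180. 315. 288.] 0.98
flap [262. 178. 331. 294.] 0.15
spare [455. 284. 496. 320.] 0.64
meter [123. 233. 189. 301.] 0.59
side [0.43899505 0.88821645 0.65893568] [[-0.993, -0.115, 0.006], [-0.064, 0.515, -0.855], [0.095, -0.85, -0.519]] 571.6846133618593
bin [381. 192. 419. 221.] 0.67
bin [254. 224. 388. 321.] 0.57
pack [326. 228. 358. 242.] 0.85
pack [384. 240. 395. 256.] 0.59
flap [271. 238. 312. 241.] 0.63
spare [383. 192. 422. 221.] 0.61
meter [300. 376. 402. 466.] 0.86
{'time_s': 0.6, 'joints': array([-1.18161297e+00,  4.80150866e-01,  1.59629011e+00,  1.09482907e-05,
        1.06507862e+00, -4.65765945e-02]), 'joint_velocities': array([-0.00041499,  0.00032095,  0.00012969,  0.0012962 ,  0.00140427,
        0.00028849]), 'effort': array([ 1.53633639e-03, -9.50045371e+01, -4.30503595e+01,  2.61678788e-04,
        1.52746761e-03, -3.01778664e-05]), 'ee_pos': array([ 0.27440278, -0.58924734,  0.30393215]), 'ee_rot': array([ 3.14151922e+00, -6.16604993e-06,  4.35754649e-01]), 'contact_force': array([-0.72465702, -0.23952253,  0.36994257]), 'torque': array([ 0.04907004, -0.00219914, -0.0142787 ]), 'gripper_width': 0.08594545961876951}
```

View pics/top0.png

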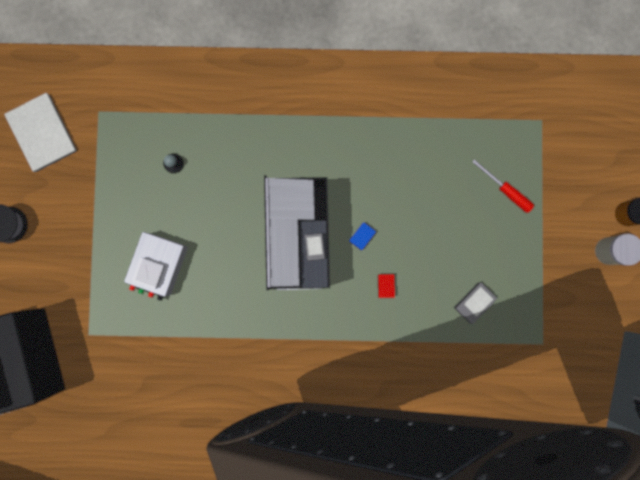

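View pics/side0.png

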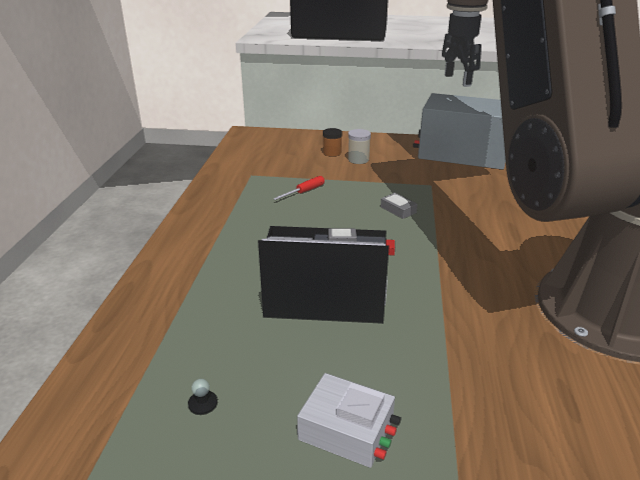

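```bash
python3 - <<'E'
import cv2
a=cv2.imread('pics/top0.png')[165:305,240:420]; cv2.imwrite('pics/top0c.png',cv2.resize(a,None,fx=4.3,fy=4.2,interpolation=cv2.INTER_CUBIC))
a=cv2.imread('pics/side0.png')[190:340,230:410]; cv2.imwrite('pics/side0c.png',cv2.resize(a,None,fx=4,fy=4,interpolation=cv2.INTER_CUBIC))
E
```

```text
(no output)
```

View pics/top0c.png

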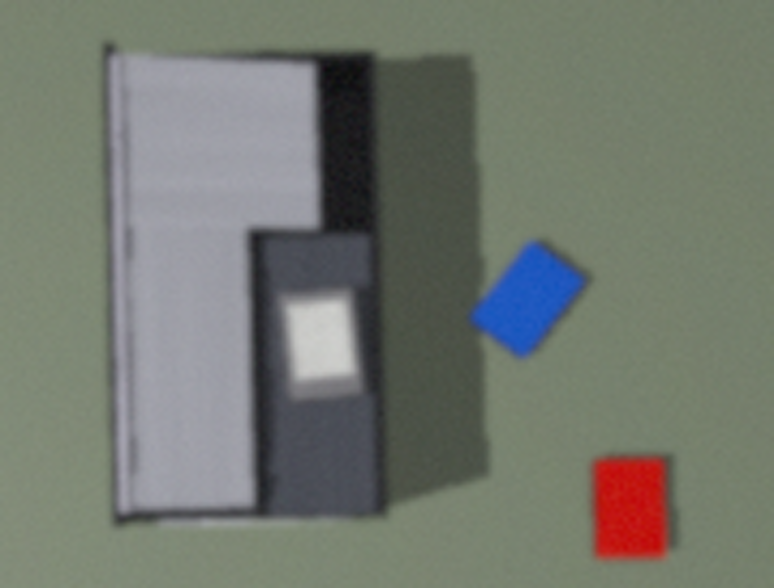

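View pics/side0c.png

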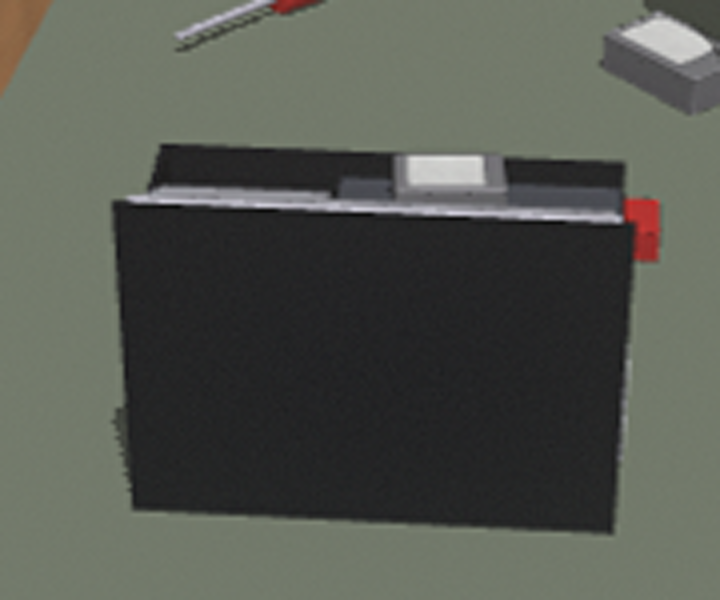

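The top view shows the bin spanning about (265-329, 176-289), its flap on the left and the lane on the right. Objects that could be taken for the pack:
- grey labelled block on the lane at (316,246)
- blue block at (363,236)
- red block at (387,286)
- spare pack at (477,301), lying on the table

I choose the grey one on the lane; the close crop confirms it. Next I fit the bin pose.

```bash
cat > fit.py <<'E'
from h import *
from scipy.optimize import least_squares
pt=manip.read_camera('top'); ps=manip.read_camera('side')
T=lambda u,v:(u/4.3+240-.4,v/4.2+165-.4); S=lambda u,v:(u/4+230-.4,v/4+190-.4)
obs=[(pt,T(118,522),(-132,60,162)),(pt,T(108,48),(84,60,162)),(pt,T(373,54),(84,-60,122)),(pt,T(384,515),(-132,-60,122)),
(ps,S(113,200),(84,60,162)),(ps,S(635,222),(-132,60,162)),(ps,S(133,508),(84,60,0)),(ps,S(613,532),(-132,60,0)),(ps,S(160,145),(84,-60,122)),(ps,S(625,162),(-132,-60,122))]
def W(q,P):
    P=np.atleast_2d(P)/1000.; c,s=np.cos(q[2]),np.sin(q[2]); return np.c_[q[0]+c*P[:,0]-s*P[:,1],q[1]+s*P[:,0]+c*P[:,1],P[:,2]]
f=lambda q:np.concatenate([proj(p,W(q,P))[0]-uv for p,uv,P in obs])
for nm,sel in (('all',obs),('top',obs[:4]),('side',obs[4:])):
    f=lambda q:np.concatenate([proj(p,W(q,P))[0]-uv for p,uv,P in sel])
    r=least_squares(f,[.6,.05,0.]); print(nm,r.x.round(4),r.fun.round(1))
    q=r.x if nm=='all' else q
def inv(q,X): 
    c,s=np.cos(q[2]),np.sin(q[2]);d=X[:2]-q[:2]; return [c*d[0]+s*d[1],-s*d[0]+c*d[1]]
# pack top corners (grey outline): z=130
for uv in ((278,295),(352,287),(364,388),(290,398)): print('pack top corner bin frame mm',np.round(1000*np.array(inv(q,onplane(pt,T(*uv),.130))),1))
for uv in ((397,153),(500,153),(504,196)): print('side',np.round(1000*np.array(inv(q,onplane(ps,S(*uv),.130))),1))
E
python3 fit.py
```

```text
all [0.5602 0.0374 0.0451] [ 0.   1.   0.1 -1.5  1.8 -1.1  2.2  0.5 -0.2  1.7  0.3  1.7 -0.1  1.3
  0.2  1.2  0.3  0.1 -0.   0.5]
top [0.5597 0.0393 0.0448] [-1.1  1.3 -0.9 -1.2  0.9 -0.9  1.1  0.8]
side [0.5608 0.034  0.0462] [-0.1  0.6  0.1  0.5  0.   0.1 -0.1 -0.1  0.3 -0.8 -0.3 -0.5]
pack top corner bin frame mm [-29.3 -10.9]
pack top corner bin frame mm [-26.5 -44.1]
pack top corner bin frame mm [-72.8 -48.3]
pack top corner bin frame mm [-76.5 -15.2]
side [-27.2 -48. ]
side [-74.3 -51.8]
side [-77.1 -14. ]
```

```bash
python3 -c "
from rig import manip;print(manip.tip_reach)"; python3 -m inch '{"travel":[[0,0,0],[0,0,0],[0,0,0]],"twist":[[0,0,0.13],[0,0,0.13],[0,0,0.13]],"grip":[128,128,128]}' 20
```

```text
0.0726
time_s: 1.0
ee_pos: [0.2744, -0.5892, 0.3039]
ee_rot: [3.142, -0.0, 0.04]
contact_force: [0.6, -0.3, -0.7]
gripper_width: 0.0443
```

```bash
for i in 1; do python3 -m inch '{"travel":[[20,-35,0],[20,-40,0],[20,-40,0],[20,-40,0],[20,-40,0]],"twist":[[0,0,0],[0,0,0],[0,0,0],[0,0,0],[0,0,0]],"grip":[132,132,132,132,132]}'; done
python3 -m inch '{"travel":[[20,-40,0],[20,-40,0],[20,-40,0],[20,-40,0],[10,-40,0]],"twist":[[0,0,0],[0,0,0],[0,0,0],[0,0,0],[0,0,0]],"grip":[132,132,132,132,132]}'
```

```text
time_s: 1.5
ee_pos: [0.3658, -0.3883, 0.304]
ee_rot: [3.141, -0.0, 0.045]
contact_force: [0.6, -0.0, -1.0]
gripper_width: 0.041
time_s: 2.0
ee_pos: [0.4473, -0.1843, 0.3042]
ee_rot: [3.141, -0.001, 0.046]
contact_force: [0.5, 0.7, 0.1]
gripper_width: 0.0412
```

```bash
python3 -m inch '{"travel":[[10,-40,0],[0,-40,0],[0,-40,0],[0,-40,0],[0,-20,0]],"twist":[[0,0,0],[0,0,0],[0,0,0],[0,0,0],[0,0,0]],"grip":[132,132,132,132,132]}'
```

```text
time_s: 2.5
ee_pos: [0.4474, -0.0032, 0.3041]
ee_rot: [-3.141, -0.0, 0.047]
contact_force: [0.1, -1.1, -0.9]
gripper_width: 0.0413
```

```bash
python3 -m inch '{"travel":[[10,-17,15],[9,-16,20],[0,0,24],[0,0,0]],"twist":[[0,0,0],[0,0,0],[0,0,0],[0,0,0]],"grip":[132,132,132,132]}'
cat > look.py <<'E'
import sys
from fit import *
E
python3 - <<'E'
from h import *
a=grab('top','t1');b=grab('side','s1')
cv2.imwrite('pics/t1c.png',cv2.resize(a['color'][165:315,240:420],None,fx=4,fy=4,interpolation=cv2.INTER_CUBIC))
cv2.imwrite('pics/s1c.png',cv2.resize(b['color'][130:340,230:430],None,fx=3.6,fy=2.8,interpolation=cv2.INTER_CUBIC) if 0 else cv2.resize(b['color'][140:340,230:430],None,fx=3,fy=3,interpolation=cv2.INTER_CUBIC))
E
```

```text
time_s: 2.9
ee_pos: [0.4641, 0.0286, 0.2429]
ee_rot: [-3.141, 0.004, 0.047]
contact_force: [-0.3, -0.2, 1.5]
gripper_width: 0.0411
```

View pics/t1c.png

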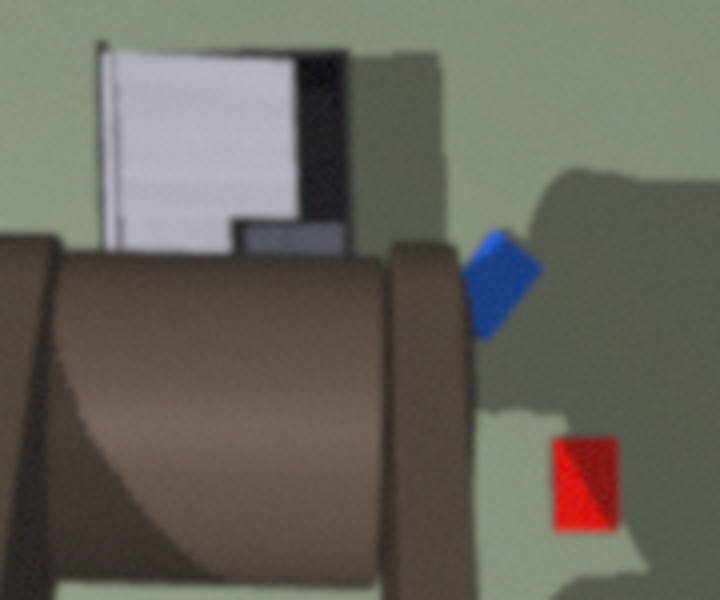

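View pics/s1c.png

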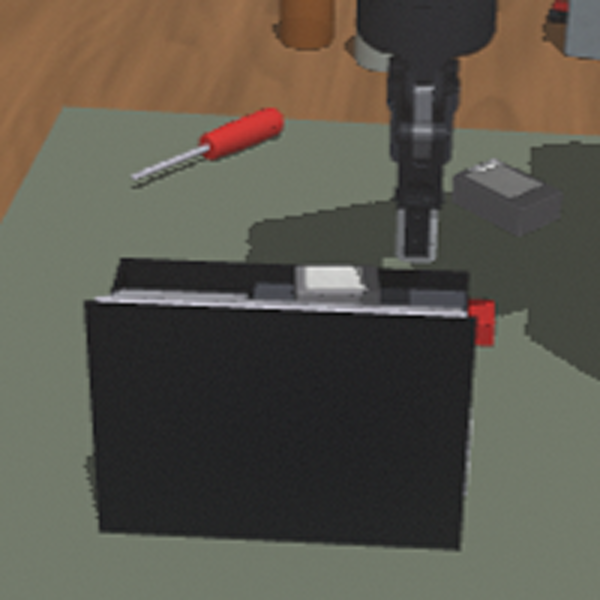

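The wrist hides the bin in the top view. In the side view the left fingertip's bottom is at about (369,227), behind the pack, whose near edge is at about (356,237). I'll compare with the projection.

```bash
python3 - <<'E'
from fit import *
s=manip.get_state(); print(s['ee_pos'],s['ee_rot'],s['contact_force'],s['gripper_width'])
p=np.array(s['ee_pos']); y=s['ee_rot'][2]; left=np.array([-np.sin(y),np.cos(y),0]); fx=np.array([np.cos(y),np.sin(y),0])
print('tcp bin',np.round(1000*np.array(inv(q,p)),1))
for r in (.0726,.066,.06):
  for dx in(-.011,.011): print(r,dx,proj(ps,p+left*.035+fx*dx-[0,0,r]).round(1))
E
```

```text
all [0.5602 0.0374 0.0451] [ 0.   1.   0.1 -1.5  1.8 -1.1  2.2  0.5 -0.2  1.7  0.3  1.7 -0.1  1.3
  0.2  1.2  0.3  0.1 -0.   0.5]
top [0.5597 0.0393 0.0448] [-1.1  1.3 -0.9 -1.2  0.9 -0.9  1.1  0.8]
side [0.5608 0.034  0.0462] [-0.1  0.6  0.1  0.5  0.   0.1 -0.1 -0.1  0.3 -0.8 -0.3 -0.5]
pack top corner bin frame mm [-29.3 -10.9]
pack top corner bin frame mm [-26.5 -44.1]
pack top corner bin frame mm [-72.8 -48.3]
pack top corner bin frame mm [-76.5 -15.2]
side [-27.2 -48. ]
side [-74.3 -51.8]
side [-77.1 -14. ]
[0.4657593  0.02785507 0.24594139] [ 3.14150403e+00 -1.24366226e-03  4.53103182e-02] [-0.63746067  0.23473031  0.45225449] 0.0410004189965387
tcp bin [-94.8  -5.3]
0.0726 -0.011 [[372.9 230.8]]
0.0726 0.011 [[359.8 230.2]]
0.066 -0.011 [[373.1 227.3]]
0.066 0.011 [[359.9 226.8]]
0.06 -0.011 [[373.3 224.2]]
0.06 0.011 [[360.  223.7]]
```

```bash
python3 -m inch '{"travel":[[0,-3,10],[0,0,10],[0,0,10],[0,0,5],[0,0,0]],"twist":[[0,0,0],[0,0,0],[0,0,0],[0,0,0],[0,0,0]],"grip":[132,132,132,132,132]}'
python3 -m inch '{"travel":[[0,0,5],[0,0,5],[0,0,0]],"twist":[[0,0,0],[0,0,0],[0,0,0]],"grip":[132,132,132]}'
python3 -m inch '{"travel":[[0,0,5],[0,0,5],[0,0,0]],"twist":[[0,0,0],[0,0,0],[0,0,0]],"grip":[132,132,132]}'
python3 - <<'E'
from h import *
b=grab('side','s2')
cv2.imwrite('pics/s2c.png',cv2.resize(b['color'][180:280,240:400],None,fx=5,fy=5,interpolation=cv2.INTER_CUBIC))
E
```

```text
time_s: 3.6
ee_pos: [0.4648, 0.0311, 0.209]
ee_rot: [3.142, 0.001, 0.046]
contact_force: [-0.8, -3.0, 0.5]
gripper_width: 0.0409
time_s: 3.9
ee_pos: [0.4652, 0.0311, 0.1995]
ee_rot: [3.142, 0.0, 0.046]
contact_force: [1.3, -2.2, 0.7]
gripper_width: 0.0413
time_s: 4.2
ee_pos: [0.4651, 0.0311, 0.1893]
ee_rot: [3.142, 0.0, 0.046]
contact_force: [1.8, -3.1, 0.7]
gripper_width: 0.041
```

View pics/s2c.png

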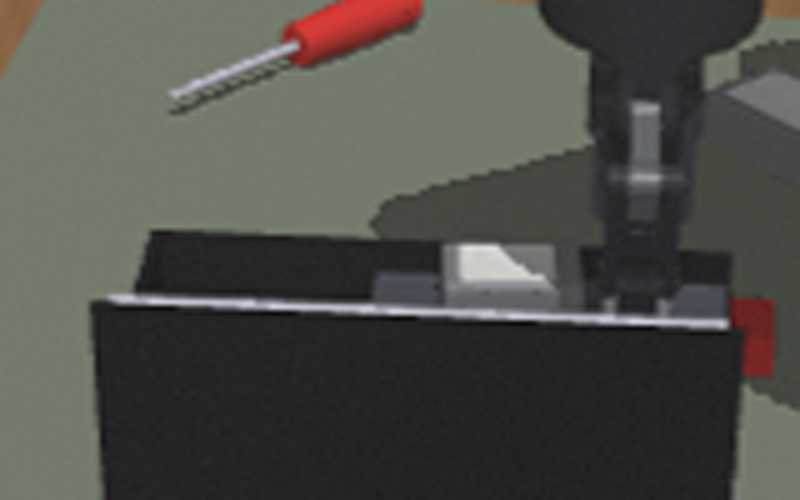

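The flap is now pressed open: the leaf has dropped out of sight and the dark pit is visible at (280,230). The finger stands behind the pack. I go slightly lower, then push.

```bash
python3 -m inch '{"travel":[[0,0,3],[0,0,0],[3,0,0],[3,0,0],[3,0,0]],"twist":[[0,0,0],[0,0,0],[0,0,0],[0,0,0],[0,0,0]],"grip":[132,132,132,132,132]}'
python3 -m inch '{"travel":[[3,0,0],[3,0,0],[3,0,0],[3,0,0],[3,0,0]],"twist":[[0,0,0],[0,0,0],[0,0,0],[0,0,0],[0,0,0]],"grip":[132,132,132,132,132]}'
python3 - <<'E'
from h import *
b=grab('side','s3')
cv2.imwrite('pics/s3c.png',cv2.resize(b['color'][180:280,240:400],None,fx=5,fy=5,interpolation=cv2.INTER_CUBIC))
E
```

```text
time_s: 4.75
ee_pos: [0.4743, 0.0316, 0.1869]
ee_rot: [3.142, 0.0, 0.046]
contact_force: [-2.6, -2.0, 1.2]
gripper_width: 0.0411
time_s: 5.25
ee_pos: [0.4894, 0.0323, 0.1869]
ee_rot: [-3.142, 0.0, 0.046]
contact_force: [-2.1, -3.7, 1.8]
gripper_width: 0.0414
```

View pics/s3c.png

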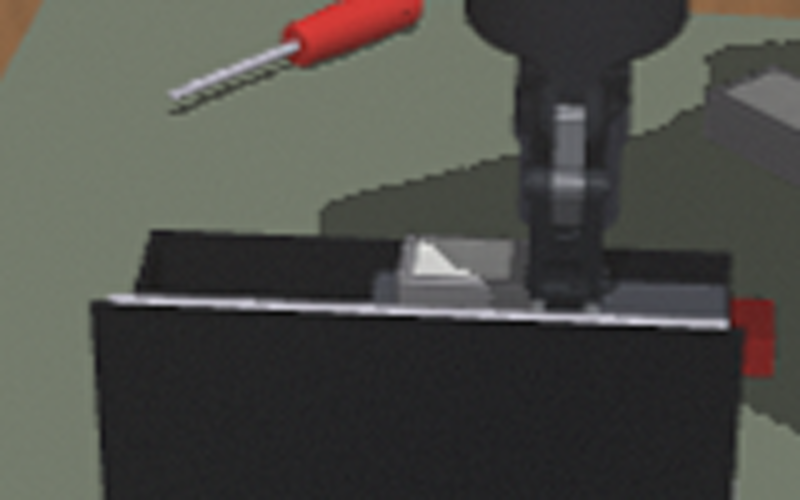

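The pack is sliding straight: its front moved from crop column 442 to 403, and the lane edge is near 375. I keep pushing.

```bash
python3 -m inch '{"travel":[[3,0,0],[3,0,0],[3,0,0],[3,0,0],[3,0,0]],"twist":[[0,0,0],[0,0,0],[0,0,0],[0,0,0],[0,0,0]],"grip":[132,132,132,132,132]}'
python3 -m inch '{"travel":[[3,0,0],[3,0,0],[3,0,0],[3,0,0],[0,0,0]],"twist":[[0,0,0],[0,0,0],[0,0,0],[0,0,0],[0,0,0]],"grip":[132,132,132,132,132]}'
python3 - <<'E'
from h import *
b=grab('side','s4')
cv2.imwrite('pics/s4c.png',cv2.resize(b['color'][180:280,240:400],None,fx=5,fy=5,interpolation=cv2.INTER_CUBIC))
E
```

```text
time_s: 5.8
ee_pos: [0.5045, 0.033, 0.1869]
ee_rot: [3.142, -0.0, 0.046]
contact_force: [-2.7, -2.0, 1.7]
gripper_width: 0.0411
time_s: 6.3
ee_pos: [0.5168, 0.0335, 0.1869]
ee_rot: [3.142, -0.001, 0.046]
contact_force: [0.9, -1.5, 2.2]
gripper_width: 0.0412
```

View pics/s4c.png

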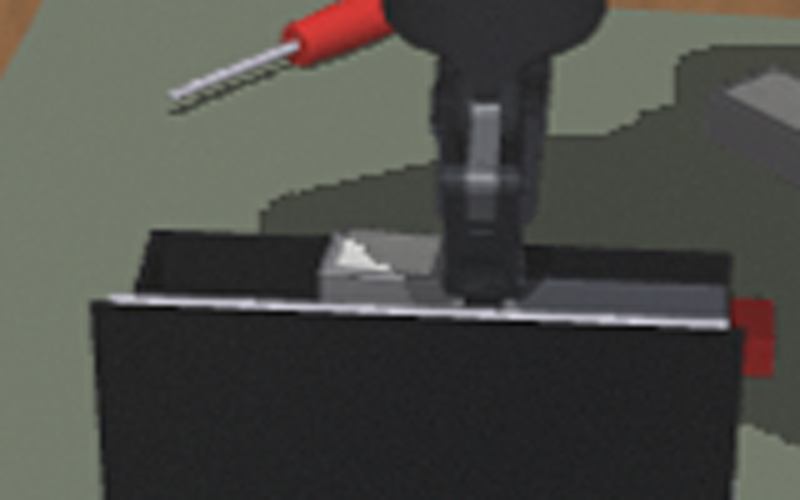

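The pack's front is at column 320, about 18 mm past the edge. I continue until it tips.

```bash
python3 -m inch '{"travel":[[3,0,0],[3,0,0],[3,0,0],[3,0,0],[3,0,0]],"twist":[[0,0,0],[0,0,0],[0,0,0],[0,0,0],[0,0,0]],"grip":[132,132,132,132,132]}'
python3 -m inch '{"travel":[[3,0,0],[3,0,0],[3,0,0],[3,0,0],[0,0,0]],"twist":[[0,0,0],[0,0,0],[0,0,0],[0,0,0],[0,0,0]],"grip":[132,132,132,132,132]}'
python3 - <<'E'
from h import *
b=grab('side','s5')
cv2.imwrite('pics/s5c.png',cv2.resize(b['color'][180:280,240:400],None,fx=5,fy=5,interpolation=cv2.INTER_CUBIC))
E
```

```text
time_s: 6.85
ee_pos: [0.5314, 0.0342, 0.1869]
ee_rot: [-3.142, 0.0, 0.046]
contact_force: [-3.6, -2.7, 2.8]
gripper_width: 0.0414
time_s: 7.35
ee_pos: [0.5437, 0.0347, 0.1869]
ee_rot: [3.142, -0.001, 0.046]
contact_force: [0.5, -2.9, 1.3]
gripper_width: 0.041
```

View pics/s5c.png

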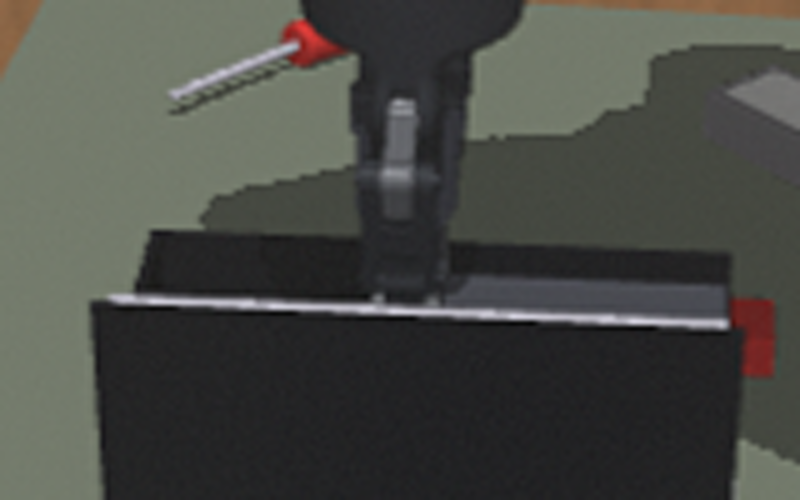

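The pack has dropped out of sight. I push a little farther to be sure it is off the edge, watching the force.

```bash
python3 -m inch '{"travel":[[3,0,0],[3,0,0],[3,0,0],[3,0,0],[0,0,0]],"twist":[[0,0,0],[0,0,0],[0,0,0],[0,0,0],[0,0,0]],"grip":[132,132,132,132,132]}'
python3 -m inch '{"travel":[[-10,0,0],[-10,0,0],[0,0,0],[0,0,0]],"twist":[[0,0,0],[0,0,0],[0,0,0],[0,0,0]],"grip":[132,132,132,132]}'
python3 - <<'E'
from h import *
b=grab('side','s6');a=grab('top','t6')
cv2.imwrite('pics/s6c.png',cv2.resize(b['color'][180:280,240:400],None,fx=5,fy=5,interpolation=cv2.INTER_CUBIC))
cv2.imwrite('pics/t6c.png',cv2.resize(a['color'][165:315,240:420],None,fx=4,fy=4,interpolation=cv2.INTER_CUBIC))
E
```

```text
time_s: 7.9
ee_pos: [0.5557, 0.0353, 0.1869]
ee_rot: [3.142, -0.001, 0.046]
contact_force: [0.6, -2.6, 1.3]
gripper_width: 0.0412
time_s: 8.3
ee_pos: [0.5343, 0.0343, 0.1869]
ee_rot: [3.142, 0.001, 0.046]
contact_force: [-2.0, -1.7, 2.2]
gripper_width: 0.0417
```

View pics/s6c.png

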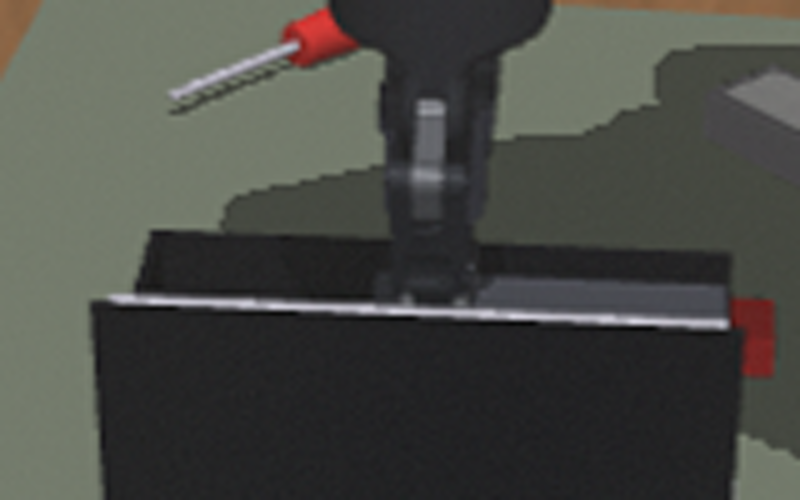

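View pics/t6c.png

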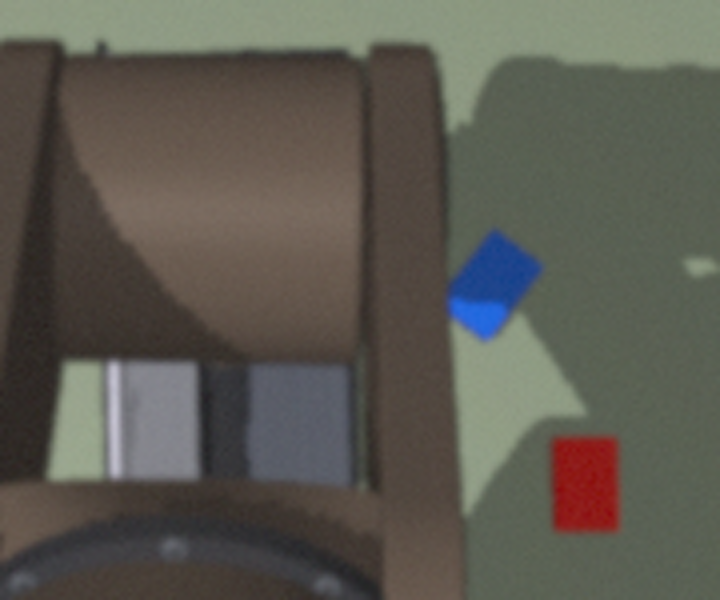

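The lane is empty. I lift the fingers and back the arm away so the top camera can see.

```bash
python3 -m inch '{"travel":[[0,0,-8],[0,0,-8],[0,0,-10],[0,0,-20],[0,0,-30]],"twist":[[0,0,0],[0,0,0],[0,0,0],[0,0,0],[0,0,0]],"grip":[132,132,132,132,132]}'
python3 -m inch '{"travel":[[0,0,-30],[-10,40,-10],[-10,45,0],[-10,45,0],[-10,45,0]],"twist":[[0,0,0],[0,0,0],[0,0,0],[0,0,0],[0,0,0]],"grip":[132,132,132,132,132]}'
python3 -m inch '{"travel":[[-10,45,0],[-10,45,0],[-10,45,0],[-10,45,0],[0,0,0]],"twist":[[0,0,0],[0,0,0],[0,0,0],[0,0,0],[0,0,0]],"grip":[132,132,132,132,132]}'
python3 - <<'E'
from h import *
b=grab('side','s7');a=grab('top','t7')
cv2.imwrite('pics/s7c.png',cv2.resize(b['color'][180:340,240:400],None,fx=3.7,fy=3.7,interpolation=cv2.INTER_CUBIC))
cv2.imwrite('pics/t7c.png',cv2.resize(a['color'][165:315,240:420],None,fx=4,fy=4,interpolation=cv2.INTER_CUBIC))
E
```

```text
time_s: 8.9
ee_pos: [0.5346, 0.0345, 0.2634]
ee_rot: [-3.141, 0.002, 0.046]
contact_force: [0.5, 0.8, 1.2]
gripper_width: 0.0416
time_s: 9.4
ee_pos: [0.5029, -0.1437, 0.3042]
ee_rot: [3.141, -0.002, 0.046]
contact_force: [1.5, 1.5, 0.1]
gripper_width: 0.0411
time_s: 9.9
ee_pos: [0.4708, -0.3288, 0.3039]
ee_rot: [3.139, -0.001, 0.042]
contact_force: [0.2, 0.7, 0.6]
gripper_width: 0.0413
```

View pics/s7c.png

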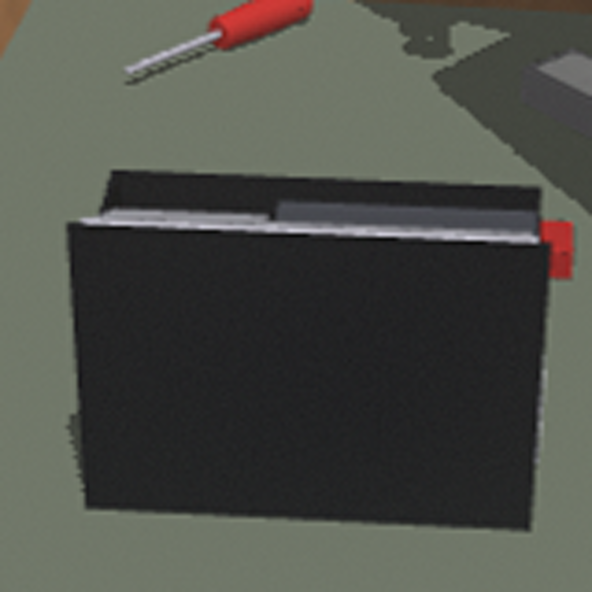

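View pics/t7c.png

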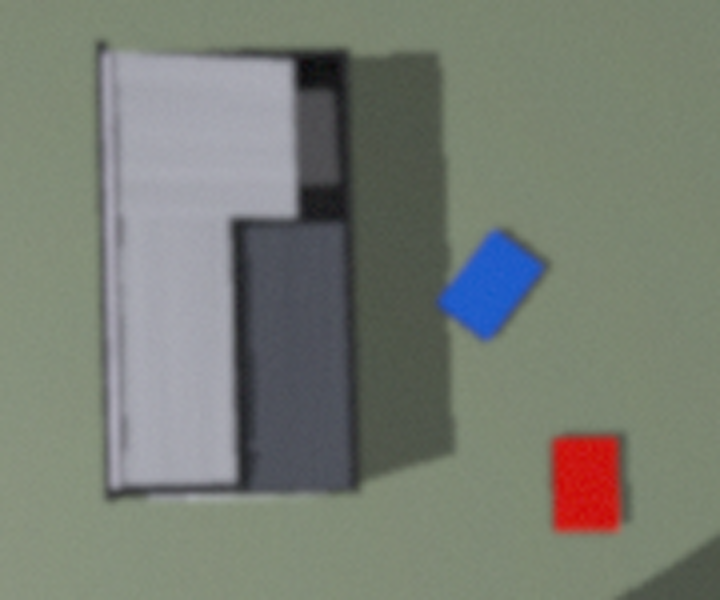

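View pics/t7.png

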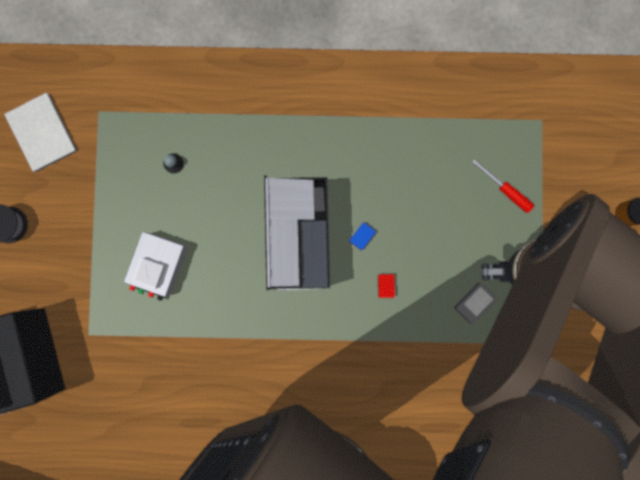

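The pack lies in the pit, visible through the gap at (319,199). The flap is back in its starting outline, the bystanders sit at the same pixels, and the arm is clear.

```bash
python3 -c "
from rig import manip;print(manip.job_done())"
```

```text
the job is handed in; nothing more can be done
None
```

The pack is in the bin and the job is handed in, at about 10 s of the 40 s allowed. One finger pressed the flap open and slid along it. The other pushed the pack down the lane until it dropped into the pit, and then I lifted both fingers straight up and moved the arm away. The pack was never gripped.

**Last pictures:**
- **Pack:** it shows in the pit through the gap at about (319,199) in the top view. It measures about 50 mm long there, as it would lying on the floor.
- **Lane and flap:** the lane is empty and the flap has its shut outline again.
- **Bystanders:** the meter box, spare pack, screwdriver and lamp are where they were at the start.

**Forces:** the measured tool force stayed below about 5 N while pressing and pushing.

**Disagreements:** the two cameras put the bin about 5 mm apart in y. The fingertips also sat about 7 mm higher than the listed reach at this opening. I took a value between the two bin fits and corrected the height for the fingertips. The flap angle and the pack's height were judged only from the pictures.

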